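# Kit the tray for a disc-diffusion test

### The arm

A 6-joint arm with a two-finger parallel gripper is mounted at the origin on a cart in front of the work surface, level with it; the furniture and walls round the work are solid. World frame = base frame: x ahead of the robot, y to its left, z up, the work surface at z = 0. Lengths are in m, angles in rad, forces in N, time in s.
With the tool pointing down it reaches from about 0.35 to 0.775 m from the base axis. Payload 5.5 kg.
Tool frame: the origin (TCP) lies at the very end of the fingers, on their centre line; the grasp point (between the pads) lies 19 mm behind it; z points along the fingers, y is the line along which they close (so a half turn about z gives the same grasp; the last joint's range is limited). The gripper opens to 85 mm and grips with 20 to 120 N. Pads are 22 mm wide; open, the fingers measure 114 mm over their backs; the gripper's body (76 mm by 85 mm) begins 54 mm behind the grasp point. The pads swing forward as they close: fully open they stand 13 mm farther back than shut.
Start: joints at [-0.14, 0.313, 0.046, 1.304, 0, 1.431], TCP at [0.575, -0, 0.231] pointing down, gripper open.
Joint ranges: [-2.76, 2.76], [-0.86, 1.69], [-1.03, 1.26], [-2.2, 2.34], [-1.47, 1.5], [-3.14, 3.14]. Speed limits (rad/s): [2.57, 2.57, 3.14, 3.14, 3.14, 3.14].

### API

Orientations are given as a unit quaternion [w, x, y, z].
In Python, from workcell import env, imaging, ticket gives the robot as it stands. The module is installed in compiled form; this text tells all that it offers.
- The arm moves only by the tool apply_moves, never from a script. Its argument "rows" is a list of rows, each an object with "xyz": the shift along the tool's x, y, z in mm, a list of three; "turn": the turn, a rotation vector about the tool's x, y, z in rad, a list of three; "grip": the opening, from 0 (shut) to 1 (fully open). A call has 1 to 12 rows; each row is the pose to reach, as a shift and turn from the pose commanded when the call began, along the tool's axes at that moment; what a row does not reach only later rows make up. A row lasts 1/12 s, in which the tool goes at most 41.7 mm and 7.16 degrees, less where a joint would pass 70% of its speed; a pose out of reach is approached as far as the arm can. A call with a gripper value outside its range is refused whole. The fingers move at their own pace and stop on an object; "force" is the grip in N (left out, the last holds). Time passes only in rows, so rows that repeat a pose let the fingers close. It gives the time, the measured TCP pose, the force, the opening and the grip force at its end, in the units of the state.
- env.get_state(): the state, without advancing time (a new reading comes with each control period).
- imaging.read_camera(name): name is "scene" or "side" or "wrist"; returns a dict with "color" (480x640x3 uint8, blue, green, red), "z_map" (480x640 float32, m along the optical axis (not along the pixel's ray), 0 where there is no reading), "camera_matrix" (3x3 intrinsics, pixels), "k1" (the pictures are not rectified: a ray, as slopes to the right and down, at radius r is drawn at 1 + k1 r^2 times it, then the intrinsics apply), "view" (4x4, takes a point from world to camera coordinates). Camera axes: x right, y down, z forward; pixel columns grow to the right and rows downward; lengths in m; the calibration is good to about 2 mm. A picture is of the moment at which its call begins.
- ticket.hand_in(): hands the job in; it is judged then, once.
The state is a dict: "clock": time; "joint_pos": joint angles; "qvel": joint speeds; "tau": joint torques, N m; "tcp_pos": TCP position; "orientation": TCP orientation; "wrist_force": force on the tool from outside, world axes, zero at the start; "ft_torque": the same for the moment, N m; "finger_gap": finger opening in m; "grip_force": force on a finger pad.
Only numpy, scipy, OpenCV 4.12 (cv2) and the standard library are available. Lean on these libraries where they do the work, as an engineer would, in place of code of your own. Each camera call takes 0.05 s, during which the arm holds its last target. There are 200 camera calls.

### The job

Pack the foam-lined grey tray for a disc-diffusion test on blood agar: lay the red-agar dish in the square seat, the red-capped marker in the narrow long pocket and the forceps in the wider, blue-lined one, and stand the small red-capped water bottle upright in the large round well, everything lying fully down in its own pocket. Set the dish and the bottle down without dropping or tipping them, and leave the beige-agar dish and the blue marker where they lie.

Things in the scene. Friction and masses are not known exactly. Their poses are not given: they have to be found in the camera images.
- water_bottle: Small bottle with a red cap, pale contents and a label, the only red-capped bottle: 46 mm diameter, 88 mm tall, cap 34 mm wide, 0.22 to 0.42 kg, upright. Origin: centre of underside. Grip round the body 45 to 65 mm up. Tall: in the way of a hand reaching low within 15 cm of it. The blue-capped bottles are not wanted.
- dish_red: Lidded petri dish with red agar, round, 60 mm across, 14 mm tall, 18 to 31 g. Origin: centre of underside. It is solid as a 58 x 58 mm square along its own x and y, so grip it squarely across x or y; these lie within 7 degrees of the world's x and y at the start.
- marker_red_1: Marker pen with a red cap and pale barrel, 134 mm long (its y), 10 wide (x), 12 tall, lying flat; does not roll. Origin: middle of the underside. Grip across the barrel at the middle. May lie either way round in its pocket.
- forceps_1: Plain steel forceps lying flat, 128 mm long (its y, from -64 to +64 at most), 12 to 15 wide (x), 9 tall. Origin: underside, near the middle. Grip across x at the middle. May lie either way round in its pocket.
- dish_beige: Look-alike dish with beige agar, size and shape of the red one; it stays where it lies. Origin: centre of underside.
- marker_blue_1: Look-alike marker with a blue cap and grey barrel, size of the red one; it stays where it lies. Origin: middle of the underside, length along y.
- marker_insert: Narrow long pocket, 24 mm (x) x 152 mm (y), yellow floor; a 50 mm wide finger channel crosses its middle along x. One of four fixed 84 (x) x 168 (y) mm black inserts of the tray, shuffled among its four places, all turned alike. Origin: centre of the underside, 4 mm over the bench; pocket floor 6 mm, foam top 16 mm above it; tray rim 21 mm over the bench.
- forceps_insert: Wider long pocket lined light blue, 38 mm (x) x 144 mm (y); a 50 mm wide finger channel crosses its middle along x. One of four fixed 84 (x) x 168 (y) mm black inserts of the tray, shuffled among its four places, all turned alike. Origin: centre of the underside, 4 mm over the bench; pocket floor 6 mm, foam top 16 mm above it; tray rim 21 mm over the bench.
- dish_insert: Square dish seat 76 x 76 mm, yellow floor; a 50 mm wide finger channel along y reaches 76 mm each way, so let go with the fingers along y. One of four fixed 84 (x) x 168 (y) mm black inserts of the tray, shuffled among its four places, all turned alike. Origin: centre of the underside, 4 mm over the bench; pocket floor 6 mm, foam top 16 mm above it; tray rim 21 mm over the bench.
- bottle_insert: Round well at the centre, 64 mm diameter, 10 mm deep, yellow floor; two 24 mm holes at the ends stay empty. One of four fixed 84 (x) x 168 (y) mm black inserts of the tray, shuffled among its four places, all turned alike. Origin: centre of the underside, 4 mm over the bench; pocket floor 6 mm, foam top 16 mm above it; tray rim 21 mm over the bench.

How it is judged:
By the outcome, as a careful person would: the job done as asked, in the order asked, and still so for the second after the job is handed in, with the robot touching nothing.
It also fails if it takes over 106 s, if anything falls off the work surface, if the arm or the gripper's body presses on something with over 40 N, if the wrist force passes 120 N, or if a joint passes its speed limit or range.

## Working session

There is one attempt and no reset: what is moved stays moved. The work goes in short steps, Python scripts to look and compute and a tool call to move; the robot and the scene stay as the last step left them, time stands still between calls to the robot, and variables do not carry over. Pictures are saved under pics/ and viewed, at most 14 in all, crops included, and the job is handed in when it is done.

Besides the shell and the picture viewer there is one more tool, called after "Request:" as a command line: name --argument value ..., lists and objects as JSON in quotes. apply_moves: Moves the arm, as the interface text tells. Its arguments: {"type":"object","properties":{"rows":{"type":"array"},"force":{"type":"number"}},"required":["rows"]}

```bash
mkdir -p pics; cat > h.py <<'E'
import numpy as np, cv2
from workcell import env, imaging, ticket
def snap(name,fn):
    d=imaging.read_camera(name); cv2.imwrite(f'pics/{fn}.png',d['color']); np.savez(f'pics/{fn}.npz',**d); return d
def load(fn): return dict(np.load(f'pics/{fn}.npz'))
def world(d,pts,z=None):
    """pixels -> world; z given: intersect with plane z, else use depth"""
    K=d['camera_matrix'];V=d['view'];out=[]
    for u,v in pts:
        s=np.array([(u-K[0,2])/K[0,0],(v-K[1,2])/K[1,1]]);p=s.copy()
        for _ in range(20): p=s/(1+float(d['k1'])*(p@p))
        R=V[:3,:3];c=-R.T@V[:3,3];r=R.T@np.array([p[0],p[1],1])
        t=float(d['z_map'][int(round(v)),int(round(u))]) if z is None else (z-c[2])/r[2]
        out.append(c+t*r)
    return np.array(out)
E
python3 - <<'E'
from h import *
for n in('scene','side','wrist'):
    d=snap(n,n+'0'); print(n,d['camera_matrix'].tolist(),d['k1'],np.round(d['view'],3).tolist())
print(env.get_state())
E
```

```text
scene [[470.22891727465725, 0.0, 315.9330430698524], [0.0, 470.22891727465725, 237.55925506694473], [0.0, 0.0, 1.0]] -0.06327853214202725 [[0.833, -0.553, 0.024, -0.48], [-0.284, -0.464, -0.839, 0.148], [0.475, 0.692, -0.543, 1.028], [0.0, 0.0, 0.0, 1.0]]
side [[480.78578127537196, 0.0, 323.92012031583346], [0.0, 480.78578127537196, 243.48098486982127], [0.0, 0.0, 1.0]] 0.032830385060425835 [[0.852, -0.524, -0.006, -0.495], [-0.364, -0.584, -0.725, 0.204], [0.377, 0.619, -0.689, 0.92], [0.0, 0.0, 0.0, 1.0]]
wrist [[408.92025660645, 0.0, 316.5039490746166], [0.0, 408.92025660645, 236.90095723360227], [0.0, 0.0, 1.0]] -0.042133271616089894 [[1.0, -0.001, -0.002, -0.575], [-0.001, -0.946, 0.324, -0.04], [-0.002, -0.324, -0.946, 0.382], [0.0, 0.0, 0.0, 1.0]]
{'clock': 0.15, 'joint_pos': array([-1.39631215e-01,  3.13878123e-01,  4.52339602e-02,  1.30360286e+00,
        3.71510942e-05,  1.43117611e+00]), 'qvel': array([-0.0001847 , -0.00327419,  0.00435435, -0.00084106,  0.00060495,
       -0.00018738]), 'tau': array([ 1.76330479e-03, -4.81067133e+01,  2.98815805e+01,  1.39078675e-02,
       -1.10673584e-04, -5.56924022e-05]), 'tcp_pos': array([5.74614770e-01, 3.78277367e-05, 2.30582692e-01]), 'orientation': array([-5.90468043e-04,  7.07110492e-01,  7.07102698e-01, -4.21691053e-04]), 'wrist_force': array([ 0.90968781, -1.38502457, -0.10361489]), 'ft_torque': array([-0.01338098,  0.015133  , -0.03368067]), 'grip_force': 0.0, 'finger_gap': 0.0857491241080061}
```

View pics/scene0.png

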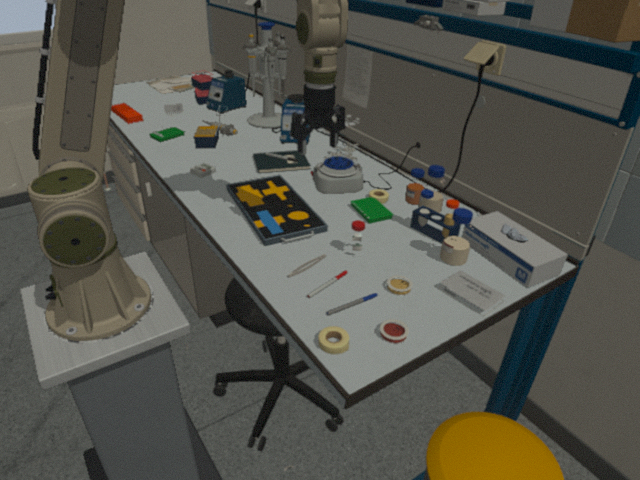

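View pics/side0.png

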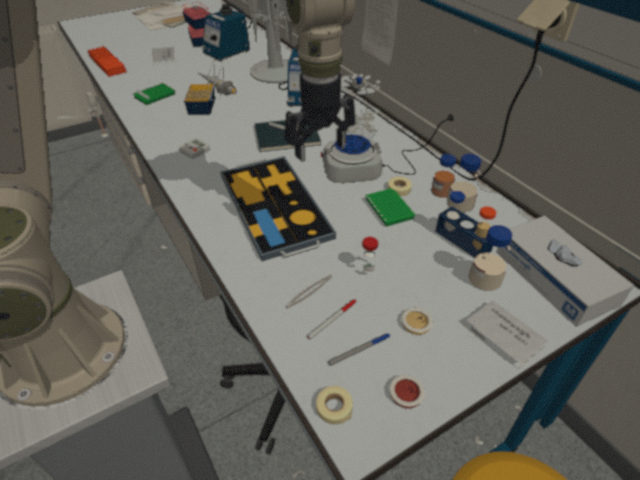

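Both views show the tray at about (278,205) in the side view, forceps (310,290), red marker (332,318), blue marker (360,348), red dish (406,391), beige dish (416,320) and a red cap at (370,243). An enlarged crop follows.

```bash
python3 - <<'E'
from h import *
d=load('side0'); c=d['color'][150:430,215:515]
c=cv2.resize(c,None,fx=2.6,fy=2.1,interpolation=cv2.INTER_CUBIC)
cv2.imwrite('pics/crop1.png',np.clip(c*1.3,0,255).astype('uint8'))
N=dict(forc=(310,290),red=(332,318),blue=(360,348),dred=(406,391),beige=(416,320),cap=(370,243),ocap=(487,212),trayTL=(222,168),TR=(285,157),BR=(334,236),BL=(264,253),dish=(247,185),mk=(279,178),bot=(302,217),fc=(268,228))
for k,v in N.items(): print(k,world(d,[v]).round(3)[0],world(d,[v],0.01).round(3)[0])
E
```

```text
forc [ 0.474 -0.117  0.001] [ 0.47  -0.124  0.01 ]
red [ 0.471 -0.21   0.009] [ 0.47  -0.211  0.01 ]
blue [ 0.478 -0.298  0.01 ] [ 0.478 -0.298  0.01 ]
dred [ 0.497 -0.412  0.007] [ 0.495 -0.413  0.01 ]
beige [ 0.61  -0.302  0.009] [ 0.609 -0.303  0.01 ]
cap [ 0.608 -0.14   0.09 ] [ 0.662 -0.074  0.01 ]
ocap [ 0.858 -0.215  0.116] [ 0.972 -0.136  0.01 ]
trayTL [ 0.494  0.407 -0.001] [0.489 0.391 0.01 ]
TR [0.67  0.359 0.001] [0.664 0.346 0.01 ]
BR [ 0.603 -0.01   0.011] [ 0.603 -0.009  0.01 ]
BL [0.433 0.015 0.022] [0.438 0.027 0.01 ]
dish [0.514 0.282 0.011] [0.515 0.282 0.01 ]
mk [0.599 0.261 0.014] [0.602 0.265 0.01 ]
bot [0.574 0.091 0.01 ] [0.574 0.091 0.01 ]
fc [0.485 0.1   0.009] [0.484 0.099 0.01 ]
```

View pics/crop1.png

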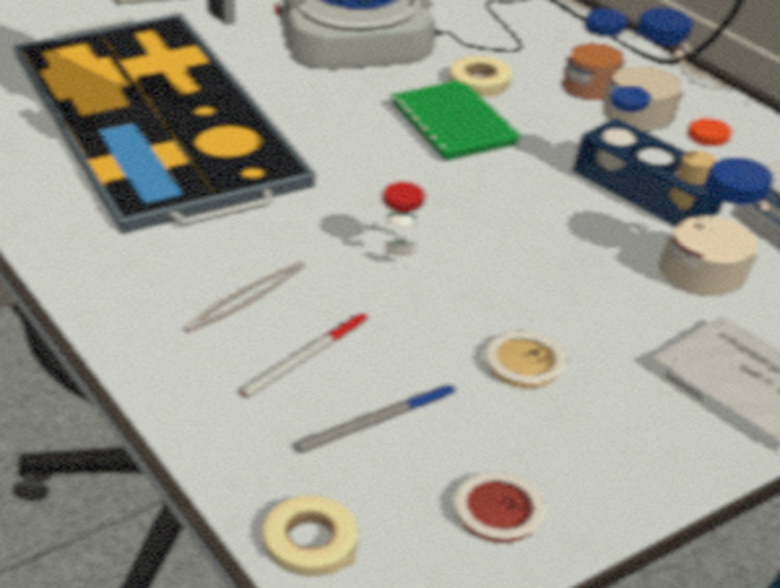

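View pics/wrist0.png

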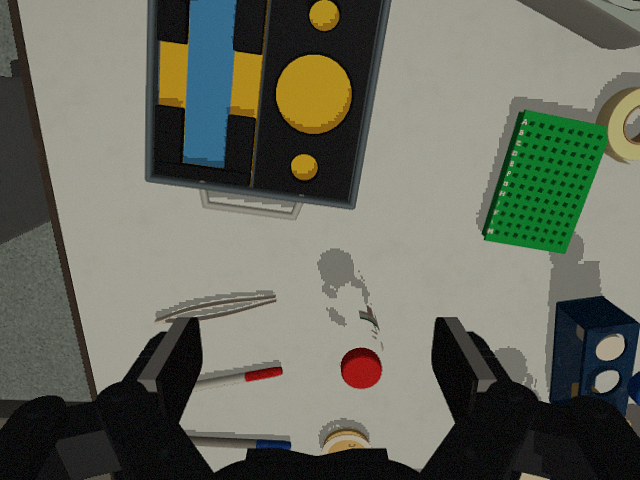

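The crop and wrist view show the layout: dish seat at the tray's far left, marker pocket far right, blue forceps pocket near left, and bottle well near right. The red-capped bottle is at (370,243). The marker and forceps lie roughly along world x. First move: over the red dish, with fingers along world y.

Request:
apply_moves --rows '[{"xyz":[-412,-78,70],"turn":[0,0,-1.571],"grip":1},{"xyz":[-412,-78,70],"turn":[0,0,-1.571],"grip":1},{"xyz":[-412,-78,70],"turn":[0,0,-1.571],"grip":1},{"xyz":[-412,-78,70],"turn":[0,0,-1.571],"grip":1},{"xyz":[-412,-78,70],"turn":[0,0,-1.571],"grip":1},{"xyz":[-412,-78,70],"turn":[0,0,-1.571],"grip":1},{"xyz":[-412,-78,70],"turn":[0,0,-1.571],"grip":1},{"xyz":[-412,-78,70],"turn":[0,0,-1.571],"grip":1},{"xyz":[-412,-78,70],"turn":[0,0,-1.571],"grip":1},{"xyz":[-412,-78,70],"turn":[0,0,-1.571],"grip":1},{"xyz":[-412,-78,70],"turn":[0,0,-1.571],"grip":1},{"xyz":[-412,-78,70],"turn":[0,0,-1.571],"grip":1}]'

```text
clock: 1.15
tcp_pos: [0.4948, -0.4176, 0.159]
orientation: [-0.001, 0.065, 0.998, -0.0]
wrist_force: [-0.4, -0.4, -0.3]
finger_gap: 0.0852
grip_force: 0.0
```

Request:
apply_moves --rows '[{"xyz":[0,0,0],"turn":[0,0,-0.13],"grip":1},{"xyz":[0,0,0],"turn":[0,0,-0.13],"grip":1},{"xyz":[0,0,0],"turn":[0,0,-0.13],"grip":1}]'

```text
clock: 1.4
tcp_pos: [0.4968, -0.4119, 0.1609]
orientation: [-0.0, 0.002, 1.0, 0.0]
wrist_force: [0.2, -0.7, 0.2]
finger_gap: 0.0857
grip_force: 0.0
```

```bash
cat >> h.py <<'E'
from scipy.spatial.transform import Rotation as Ro
def delta(x,y,z,yaw):
    """shift (mm) and turn in tool axes to reach xyz, tool down, tool x at world yaw"""
    s=env.get_state();q=s['orientation'];R=Ro.from_quat([q[1],q[2],q[3],q[0]])
    T=Ro.from_matrix(np.array([[np.cos(yaw),np.sin(yaw),0],[np.sin(yaw),-np.cos(yaw),0],[0,0,-1]]))
    print('tcp',s['tcp_pos'].round(4),'xyz',(R.inv().apply(np.array([x,y,z])-s['tcp_pos'])*1000).round(1),'turn',(R.inv()*T).as_rotvec().round(3),'j',s['joint_pos'].round(2))
E
python3 - <<'E'
from h import *
d=snap('wrist','w1'); delta(.497,-.412,.15,np.pi)
E
```

```text
tcp [ 0.497  -0.4117  0.1611] xyz [-0.  -0.3 11.1] turn [ 0.    -0.    -0.004] j [-0.82  0.48  0.12  1.21  0.   -0.81]
```

View pics/w1.png

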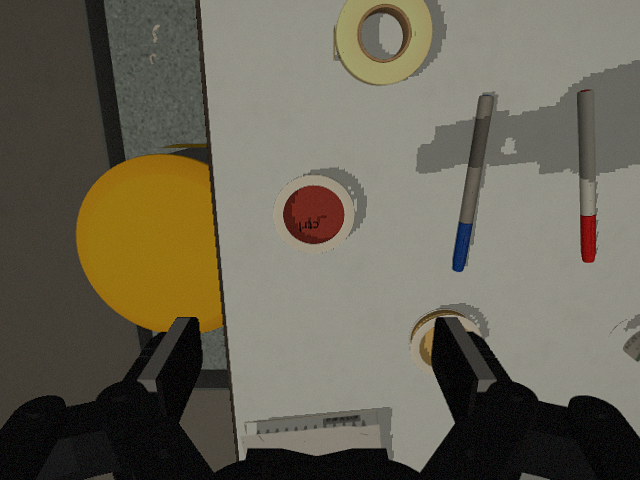

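The red dish is centred at (315,214). The red marker runs from (586,92) to (588,260), and the blue one from (486,97) to (459,270).

```bash
python3 - <<'E'
from h import *
d=load('w1'); print(world(d,[(314.5,214),(273,214),(355,214)],.014).round(4)); m=world(d,[(586,91),(588,261)],.011);print(m.round(4),m.mean(0).round(4))
print(world(d,[(450,346)],.012))
c=cv2.resize(d['color'][165:265,265:365],None,fx=5,fy=5,interpolation=cv2.INTER_CUBIC);cv2.imwrite('pics/crop2.png',c)
E
```

```text
[[ 0.4951 -0.4121  0.014 ]
 [ 0.4949 -0.4426  0.014 ]
 [ 0.4953 -0.3823  0.014 ]]
[[ 0.4085 -0.2242  0.011 ]
 [ 0.5352 -0.1967  0.011 ]] [ 0.4719 -0.2105  0.011 ]
[[ 0.61084225 -0.29942962  0.012     ]]
```

View pics/crop2.png

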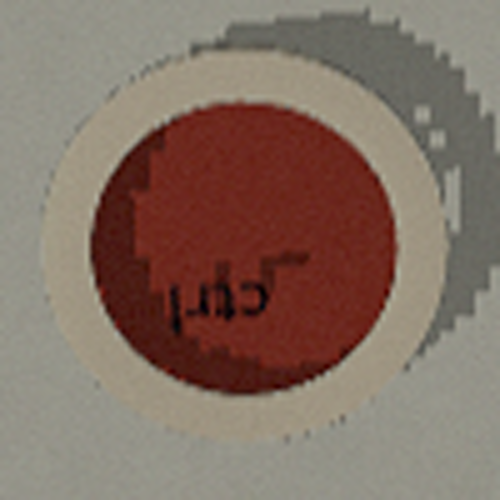

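Request:
apply_moves --rows '[{"xyz":[2,0,35],"turn":[0,0,-0.08],"grip":1},{"xyz":[2,0,70],"turn":[0,0,-0.08],"grip":1},{"xyz":[2,0,105],"turn":[0,0,-0.08],"grip":1},{"xyz":[2,0,130],"turn":[0,0,-0.08],"grip":1},{"xyz":[2,0,145],"turn":[0,0,-0.08],"grip":1},{"xyz":[2,0,153],"turn":[0,0,-0.08],"grip":1},{"xyz":[2,0,158],"turn":[0,0,-0.08],"grip":1},{"xyz":[2,0,158],"turn":[0,0,-0.08],"grip":0.75},{"xyz":[2,0,158],"turn":[0,0,-0.08],"grip":0.6},{"xyz":[2,0,158],"turn":[0,0,-0.08],"grip":0.5},{"xyz":[2,0,158],"turn":[0,0,-0.08],"grip":0.4},{"xyz":[2,0,158],"turn":[0,0,-0.08],"grip":0.4}]' --force 30

```text
clock: 2.45
tcp_pos: [0.4961, -0.413, 0.0053]
orientation: [0.001, -0.04, 0.999, -0.001]
wrist_force: [-0.4, 0.4, 5.1]
finger_gap: 0.0571
grip_force: 32.4
```

Request:
apply_moves --rows '[{"xyz":[0,0,0],"turn":[0,0,0],"grip":0.4},{"xyz":[0,0,0],"turn":[0,0,0],"grip":0.4},{"xyz":[0,0,0],"turn":[0,0,0],"grip":0.4}]'

```text
clock: 2.7
tcp_pos: [0.4961, -0.413, 0.0053]
orientation: [0.001, -0.04, 0.999, -0.001]
wrist_force: [-0.4, 0.9, 5.9]
finger_gap: 0.0566
grip_force: 32.4
```

Request:
apply_moves --rows '[{"xyz":[0,0,-8],"turn":[0,0,0],"grip":0.4},{"xyz":[0,0,-30],"turn":[0,0,0],"grip":0.4},{"xyz":[0,0,-70],"turn":[0,0,0],"grip":0.4},{"xyz":[0,0,-110],"turn":[0,0,0],"grip":0.4},{"xyz":[0,0,-150],"turn":[0,0,0],"grip":0.4},{"xyz":[-4,35,-170],"turn":[0,0,0.02],"grip":0.4},{"xyz":[-8,70,-180],"turn":[0,0,0.04],"grip":0.4},{"xyz":[-12,108,-180],"turn":[0,0,0.06],"grip":0.4},{"xyz":[-16,146,-180],"turn":[0,0,0.08],"grip":0.4},{"xyz":[-20,184,-180],"turn":[0,0,0.1],"grip":0.4},{"xyz":[-24,222,-180],"turn":[0,0,0.12],"grip":0.4},{"xyz":[-28,260,-180],"turn":[0,0,0.14],"grip":0.4}]'

```text
clock: 3.7
tcp_pos: [0.502, -0.1489, 0.1841]
orientation: [0.0, 0.031, 1.0, -0.0]
wrist_force: [1.0, 0.3, -0.2]
finger_gap: 0.0568
grip_force: 32.0
```

```bash
python3 - <<'E'
from h import *
delta(.515,.282,.18,np.pi-.16); print(env.get_state()['finger_gap'])
E
```

```text
tcp [ 0.502  -0.1489  0.1841] xyz [ 13.8 430.9   3.9] turn [-0.     0.001  0.098] j [-0.44  0.23 -0.18  1.16  0.   -0.38]
0.05683623026728899
```

Request:
apply_moves --rows '[{"xyz":[1,38,0],"turn":[0,0,0.01],"grip":0.4},{"xyz":[2,76,0],"turn":[0,0,0.02],"grip":0.4},{"xyz":[4,114,0],"turn":[0,0,0.03],"grip":0.4},{"xyz":[5,152,0],"turn":[0,0,0.04],"grip":0.4},{"xyz":[6,190,0],"turn":[0,0,0.05],"grip":0.4},{"xyz":[8,228,0],"turn":[0,0,0.06],"grip":0.4},{"xyz":[9,266,0],"turn":[0,0,0.07],"grip":0.4},{"xyz":[10,304,0],"turn":[0,0,0.08],"grip":0.4},{"xyz":[12,342,0],"turn":[0,0,0.09],"grip":0.4},{"xyz":[13,380,0],"turn":[0,0,0.1],"grip":0.4},{"xyz":[14,410,0],"turn":[0,0,0.1],"grip":0.4},{"xyz":[14,431,0],"turn":[0,0,0.1],"grip":0.4}]'

```text
clock: 4.7
tcp_pos: [0.514, 0.2834, 0.1839]
orientation: [0.0, 0.079, 0.997, 0.0]
wrist_force: [0.6, -0.8, -0.0]
finger_gap: 0.0567
grip_force: 32.0
```

Request:
apply_moves --rows '[{"xyz":[0,0,0],"turn":[0,0,0],"grip":0.4},{"xyz":[0,0,0],"turn":[0,0,0],"grip":0.4},{"xyz":[0,0,0],"turn":[0,0,0],"grip":0.4}]'

```text
clock: 4.95
tcp_pos: [0.5143, 0.28, 0.1835]
orientation: [-0.0, 0.08, 0.997, -0.0]
wrist_force: [0.7, -0.1, 0.0]
finger_gap: 0.0565
grip_force: 32.0
```

```bash
python3 - <<'E'
from h import *
d=snap('wrist','w2'); delta(.515,.282,.18,np.pi-.16)
E
```

```text
tcp [0.5144 0.2796 0.1835] xyz [-0.2  2.5  3.5] turn [-0.    -0.    -0.002] j [ 0.36  0.35 -0.02  1.2  -0.    0.52]
```

View pics/w2.png

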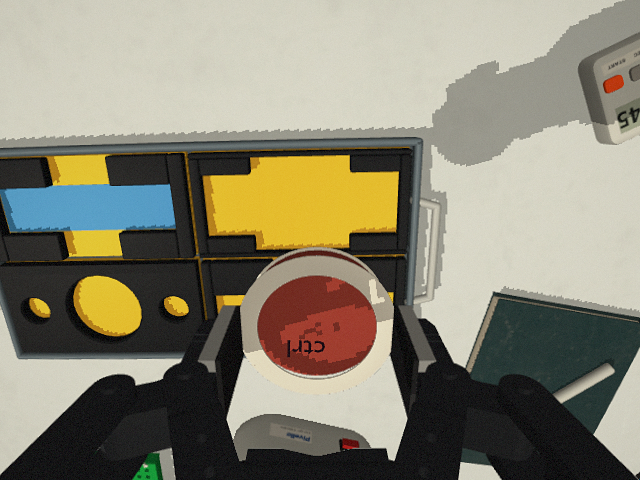

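The dish is gripped. The seat is a yellow plus centred near (302,203), its channel running from x≈206 to 399 and its square from y≈156 to 248. The blue pocket centre is near (88,208) and the well near (107,305).

```bash
python3 - <<'E'
from h import *
d=load('w2')
p=world(d,[(205,206),(399,206),(302,156),(300,249),(88,208),(107,305)],.020);print(p.round(4))
p2=world(d,[(205,206),(399,206),(302,156),(300,249)],.010);print(p2[:2].mean(0),p2[2:].mean(0))
v=p[1]-p[0];print('yaw',np.arctan2(-v[0],v[1]),np.linalg.norm(v),np.linalg.norm(p[3]-p[2]),p[:2].mean(0),p[2:4].mean(0))
r=world(d,[(5,157),(408,148),(2,262),(195,258)],.020);
for a,b in((0,1),(2,3)): v=r[b]-r[a];print('yaw',np.arctan2(-v[0],v[1]))
E
```

```text
[[0.497  0.1965 0.02  ]
 [0.5212 0.3447 0.02  ]
 [0.4714 0.2773 0.02  ]
 [0.5439 0.263  0.02  ]
 [0.4834 0.1048 0.02  ]
 [0.5677 0.0917 0.02  ]]
[0.51163869 0.26983516 0.01      ] [0.51013323 0.26933659 0.01      ]
yaw -0.1620364894398671 0.15017356385092928 0.07382453761870807 [0.50911932 0.27061974 0.02      ] [0.50766146 0.27013693 0.02      ]
yaw -0.14482970608894963
yaw -0.13722899679125283
```

Request:
apply_moves --rows '[{"xyz":[4,-10,30],"turn":[0,0,-0.01],"grip":0.4},{"xyz":[4,-10,65],"turn":[0,0,-0.01],"grip":0.4},{"xyz":[4,-10,100],"turn":[0,0,-0.01],"grip":0.4},{"xyz":[4,-10,125],"turn":[0,0,-0.01],"grip":0.4},{"xyz":[4,-10,140],"turn":[0,0,-0.01],"grip":0.4},{"xyz":[4,-10,150],"turn":[0,0,-0.01],"grip":0.4},{"xyz":[4,-10,156],"turn":[0,0,-0.01],"grip":0.4},{"xyz":[4,-10,160],"turn":[0,0,-0.01],"grip":0.4},{"xyz":[4,-10,162],"turn":[0,0,-0.01],"grip":0.4},{"xyz":[4,-10,164],"turn":[0,0,-0.01],"grip":0.4},{"xyz":[4,-10,166],"turn":[0,0,-0.01],"grip":0.4},{"xyz":[4,-10,166],"turn":[0,0,-0.01],"grip":0.4}]'

```text
clock: 6.0
tcp_pos: [0.5094, 0.2714, 0.0178]
orientation: [0.001, 0.075, 0.997, 0.0]
wrist_force: [0.9, -0.2, 0.2]
finger_gap: 0.057
grip_force: 32.0
```

```bash
python3 - <<'E'
from h import *
delta(.509,.270,.0155,np.pi-.15); d=snap('wrist','w3'); print(env.get_state()['wrist_force'])
E
```

```text
tcp [0.5094 0.2714 0.0178] xyz [ 0.2 -1.4  2.3] turn [ 0.     0.001 -0.001] j [ 0.35  0.47 -0.28  0.82 -0.    0.5 ]
[-0.67869001  0.90509139 -0.04064968]
```

View pics/w3.png

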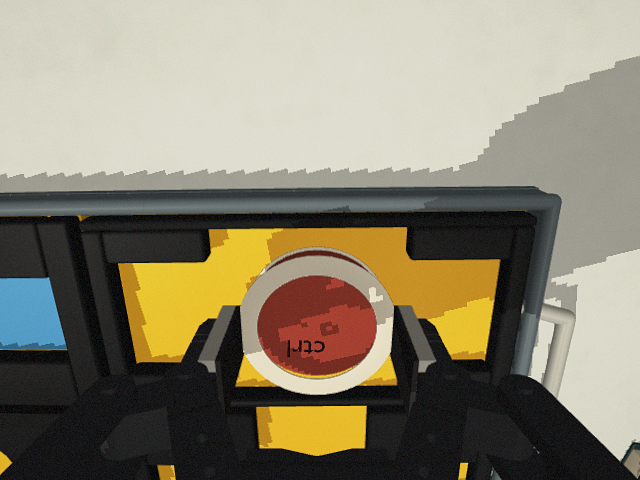

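The dish hovers centred in the seat (about 316, between seat walls at 208 and 408). I lower the last few millimetres and let go.

Request:
apply_moves --rows '[{"xyz":[0,0,1],"turn":[0,0,0],"grip":0.4},{"xyz":[0,0,2],"turn":[0,0,0],"grip":0.4},{"xyz":[0,0,3],"turn":[0,0,0],"grip":0.4},{"xyz":[0,0,4],"turn":[0,0,0],"grip":0.4},{"xyz":[0,0,4],"turn":[0,0,0],"grip":0.4}]'

```text
clock: 6.47
tcp_pos: [0.5093, 0.2714, 0.0152]
orientation: [0.001, 0.075, 0.997, 0.0]
wrist_force: [-4.0, -2.2, 12.4]
finger_gap: 0.0568
grip_force: 33.4
```

Contact is felt (12 N). I open and rise.

Request:
apply_moves --rows '[{"xyz":[0,0,-1],"turn":[0,0,0],"grip":0.7},{"xyz":[0,0,-1],"turn":[0,0,0],"grip":0.8},{"xyz":[0,0,-1],"turn":[0,0,0],"grip":0.9},{"xyz":[0,0,-1],"turn":[0,0,0],"grip":0.95},{"xyz":[0,0,-4],"turn":[0,0,0],"grip":0.95},{"xyz":[0,0,-10],"turn":[0,0,0],"grip":0.95},{"xyz":[0,0,-25],"turn":[0,0,0],"grip":0.95},{"xyz":[0,0,-60],"turn":[0,0,0],"grip":0.9},{"xyz":[0,0,-100],"turn":[0,0,0],"grip":0.8},{"xyz":[0,0,-140],"turn":[0,0,0],"grip":0.7},{"xyz":[0,0,-165],"turn":[0,0,0],"grip":0.6},{"xyz":[0,0,-165],"turn":[0,0,0],"grip":0.5}]'

```text
clock: 7.47
tcp_pos: [0.5124, 0.2725, 0.1857]
orientation: [0.005, 0.075, 0.997, 0.002]
wrist_force: [1.2, 0.7, -0.1]
finger_gap: 0.0428
grip_force: 0.0
```

```bash
python3 - <<'E'
from h import *
d=snap('wrist','w4'); c=d['color'][130:400,100:500]; cv2.imwrite('pics/w4c.png',c)
delta(.472,-.21,.15,np.pi+.0)
E
```

```text
tcp [0.5113 0.2721 0.1826] xyz [ -33.3 -482.7   31. ] turn [ 0.003  0.007 -0.151] j [ 0.35  0.33 -0.05  1.18 -0.    0.5 ]
```

View pics/w4.png

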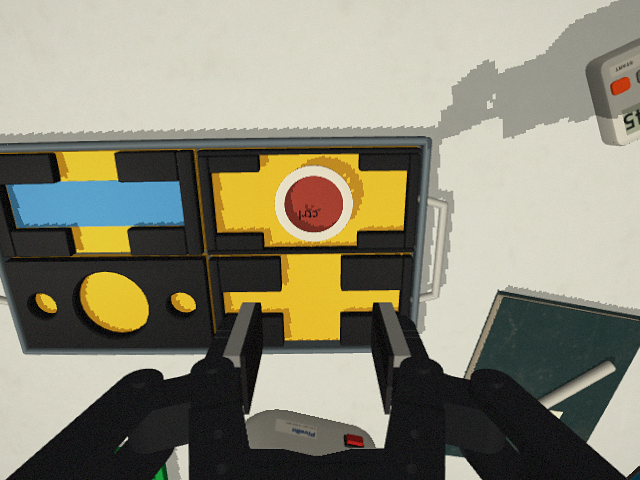

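The red dish lies down in its seat. Next the red marker.

Request:
apply_moves --rows '[{"xyz":[-3,-40,0],"turn":[0,0,-0.04],"grip":0.5},{"xyz":[-6,-80,0],"turn":[0,0,-0.08],"grip":0.5},{"xyz":[-9,-120,0],"turn":[0,0,-0.12],"grip":0.5},{"xyz":[-12,-160,0],"turn":[0,0,-0.16],"grip":0.5},{"xyz":[-15,-200,10],"turn":[0,0,-0.2],"grip":0.5},{"xyz":[-18,-240,20],"turn":[0,0,-0.24],"grip":0.5},{"xyz":[-21,-280,30],"turn":[0,0,-0.28],"grip":0.5},{"xyz":[-24,-320,40],"turn":[0,0,-0.32],"grip":0.5},{"xyz":[-27,-360,50],"turn":[0,0,-0.365],"grip":0.5},{"xyz":[-30,-400,55],"turn":[0,0,-0.365],"grip":0.5},{"xyz":[-32,-440,60],"turn":[0,0,-0.365],"grip":0.5},{"xyz":[-33,-470,62],"turn":[0,0,-0.365],"grip":0.5}]'

```text
clock: 8.52
tcp_pos: [0.4693, -0.2007, 0.1142]
orientation: [-0.001, -0.106, 0.994, 0.001]
wrist_force: [0.1, 0.1, -0.5]
finger_gap: 0.0428
grip_force: 0.0
```

Request:
apply_moves --rows '[{"xyz":[0,-12,0],"turn":[0,0,0],"grip":0.5},{"xyz":[0,-12,0],"turn":[0,0,0],"grip":0.5},{"xyz":[0,-12,0],"turn":[0,0,0],"grip":0.5},{"xyz":[0,-12,0],"turn":[0,0,0],"grip":0.5}]'

```text
clock: 8.85
tcp_pos: [0.4731, -0.2087, 0.1157]
orientation: [-0.001, -0.107, 0.994, 0.001]
wrist_force: [-0.2, 0.7, -0.2]
finger_gap: 0.0427
grip_force: 0.0
```

```bash
python3 - <<'E'
from h import *
d=snap('wrist','w5'); delta(.472,-.2105,.004,np.pi+.214)
d4=load('w4')
p=world(d4,[(222,301),(400,299),(311,299),(94,204),(114,302)],.02);print(p.round(4))
E
```

```text
tcp [ 0.4733 -0.2085  0.1159] xyz [  1.7  -1.8 111.9] turn [ 0.001 -0.001  0.002] j [-0.57  0.27 -0.31  1.    0.   -0.79]
[[0.5815 0.1832 0.02  ]
 [0.6029 0.3325 0.02  ]
 [0.5911 0.258  0.02  ]
 [0.483  0.1029 0.02  ]
 [0.5686 0.0912 0.02  ]]
```

View pics/w5.png

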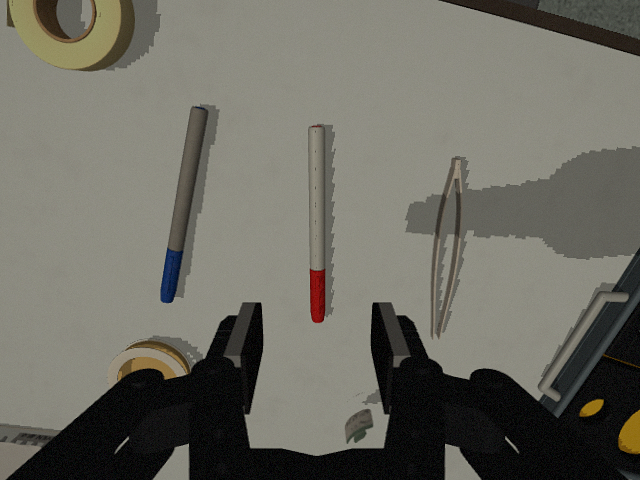

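The red marker is aligned with the fingers from (316,125) to (318,322). The forceps run from (457,157) to (434,338).

```bash
python3 - <<'E'
from h import *
d=load('w5')
for a,b,z in(((316,125),(318,321),.009),((457,157),(434,338),.006)):
  m=world(d,[a,b],z);v=m[1]-m[0];print(m.round(4),m.mean(0).round(4),np.arctan2(v[1],v[0]),np.linalg.norm(v))
print(world(d,[(317,200),(317,250)],.011).round(4))
E
```

```text
[[ 0.407  -0.2222  0.009 ]
 [ 0.5356 -0.1928  0.009 ]] [ 0.4713 -0.2075  0.009 ] 0.22417103671264937 0.13184435643786713
[[ 0.4072 -0.1332  0.006 ]
 [ 0.5336 -0.1079  0.006 ]] [ 0.4704 -0.1205  0.006 ] 0.1975429590018913 0.12891311979611128
[[ 0.451  -0.212   0.011 ]
 [ 0.4834 -0.2049  0.011 ]]
```

Request:
apply_moves --rows '[{"xyz":[2,1,35],"turn":[0,0,-0.008],"grip":0.5},{"xyz":[2,1,65],"turn":[0,0,-0.008],"grip":0.5},{"xyz":[2,1,90],"turn":[0,0,-0.008],"grip":0.5},{"xyz":[2,1,102],"turn":[0,0,-0.008],"grip":0.5},{"xyz":[2,1,109],"turn":[0,0,-0.008],"grip":0.5},{"xyz":[2,1,110],"turn":[0,0,-0.008],"grip":0.5},{"xyz":[2,1,110],"turn":[0,0,-0.008],"grip":0.3},{"xyz":[2,1,110],"turn":[0,0,-0.008],"grip":0.2},{"xyz":[2,1,110],"turn":[0,0,-0.008],"grip":0.1},{"xyz":[2,1,110],"turn":[0,0,-0.008],"grip":0},{"xyz":[2,1,110],"turn":[0,0,-0.008],"grip":0},{"xyz":[2,1,110],"turn":[0,0,-0.008],"grip":0}]' --force 30

```text
clock: 9.9
tcp_pos: [0.4726, -0.2099, 0.0077]
orientation: [0.001, -0.111, 0.994, -0.001]
wrist_force: [0.1, 2.0, 6.3]
finger_gap: 0.009
grip_force: 30.1
```

Request:
apply_moves --rows '[{"xyz":[0,0,0],"turn":[0,0,0],"grip":0},{"xyz":[0,0,0],"turn":[0,0,0],"grip":0}]'

```text
clock: 10.07
tcp_pos: [0.4725, -0.2099, 0.0076]
orientation: [0.001, -0.111, 0.994, -0.0]
wrist_force: [0.7, 2.4, 6.6]
finger_gap: 0.0088
grip_force: 30.1
```

Request:
apply_moves --rows '[{"xyz":[0,0,-10],"turn":[0,0,0],"grip":0},{"xyz":[0,0,-45],"turn":[0,0,0],"grip":0},{"xyz":[0,0,-85],"turn":[0,0,0],"grip":0},{"xyz":[0,0,-125],"turn":[0,0,0],"grip":0},{"xyz":[-8,16,-160],"turn":[0,0,-0.05],"grip":0},{"xyz":[-22,43,-180],"turn":[0,0,-0.15],"grip":0},{"xyz":[-37,73,-182],"turn":[0,0,-0.25],"grip":0},{"xyz":[-53,103,-182],"turn":[0,0,-0.35],"grip":0},{"xyz":[-69,135,-182],"turn":[0,0,-0.45],"grip":0},{"xyz":[-85,167,-182],"turn":[0,0,-0.55],"grip":0},{"xyz":[-101,199,-182],"turn":[0,0,-0.65],"grip":0},{"xyz":[-117,231,-182],"turn":[0,0,-0.75],"grip":0}]'

```text
clock: 11.07
tcp_pos: [0.5347, 0.043, 0.1893]
orientation: [0.0, -0.469, 0.883, -0.0]
wrist_force: [0.2, -0.5, -0.5]
finger_gap: 0.0087
grip_force: 29.4
```

```bash
python3 - <<'E'
from h import *
delta(.592,.258,.19,1.5*np.pi-.15); print(env.get_state()['finger_gap'])
E
```

```text
tcp [0.5347 0.043  0.1893] xyz [-210.3   72.8   -0.8] turn [-0.001 -0.    -0.444] j [-0.07  0.25 -0.14  1.18 -0.   -1.05]
0.008657534753648666
```

Request:
apply_moves --rows '[{"xyz":[-35,12,0],"turn":[0,0,-0.1],"grip":0},{"xyz":[-70,24,0],"turn":[0,0,-0.2],"grip":0},{"xyz":[-105,36,0],"turn":[0,0,-0.3],"grip":0},{"xyz":[-140,48,0],"turn":[0,0,-0.4],"grip":0},{"xyz":[-175,60,0],"turn":[0,0,-0.444],"grip":0},{"xyz":[-200,70,0],"turn":[0,0,-0.444],"grip":0},{"xyz":[-210,73,0],"turn":[0,0,-0.444],"grip":0},{"xyz":[-210,73,0],"turn":[0,0,-0.444],"grip":0},{"xyz":[-210,73,0],"turn":[0,0,-0.444],"grip":0}]'

```text
clock: 11.82
tcp_pos: [0.5923, 0.2559, 0.1884]
orientation: [-0.0, -0.651, 0.759, -0.0]
wrist_force: [1.0, -0.3, 0.1]
finger_gap: 0.0087
grip_force: 29.4
```

```bash
python3 - <<'E'
from h import *
d=snap('wrist','w6'); delta(.592,.258,.04,1.5*np.pi-.15)
E
```

```text
tcp [0.5923 0.2551 0.1885] xyz [ -3.    0.7 148.5] turn [ 0.    -0.001 -0.005] j [ 0.28  0.47  0.17  1.27 -0.   -1.13]
```

View pics/w6.png

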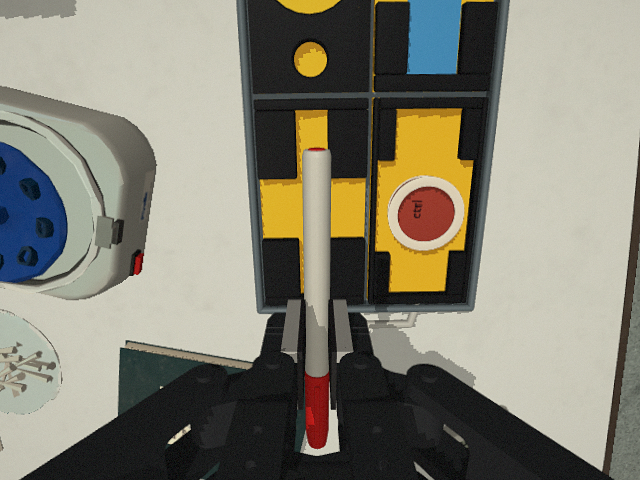

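The marker is held straight. The pocket's axis is near column 314, with walls at (299,140) and (328,140), channel sides at (260,208) and (367,209), and its end at row 109.

```bash
python3 - <<'E'
from h import *
d=load('w6')
p=world(d,[(298,140),(328,140),(260,209),(367,209),(313,109),(313,180),(313,238)],.02);print(p.round(4))
print(p[:2].mean(0),p[2:4].mean(0),p[5:].mean(0))
c=p[4]+.076*np.array([-np.sin(-.15),np.cos(.15),0]);print(c)
E
```

```text
[[0.5983 0.2022 0.02  ]
 [0.5761 0.2057 0.02  ]
 [0.6368 0.25   0.02  ]
 [0.5536 0.2631 0.02  ]
 [0.5837 0.182  0.02  ]
 [0.5919 0.2337 0.02  ]
 [0.5994 0.2803 0.02  ]]
[0.58719984 0.20394726 0.02      ] [0.59517448 0.25654919 0.02      ] [0.59564825 0.25704563 0.02      ]
[0.59506657 0.25714412 0.02      ]
```

Request:
apply_moves --rows '[{"xyz":[-2,-1.5,35],"turn":[0,0,-0.005],"grip":0},{"xyz":[-2,-1.5,70],"turn":[0,0,-0.005],"grip":0},{"xyz":[-2,-1.5,105],"turn":[0,0,-0.005],"grip":0},{"xyz":[-2,-1.5,130],"turn":[0,0,-0.005],"grip":0},{"xyz":[-2,-1.5,145],"turn":[0,0,-0.005],"grip":0},{"xyz":[-2,-1.5,154],"turn":[0,0,-0.005],"grip":0},{"xyz":[-2,-1.5,160],"turn":[0,0,-0.005],"grip":0},{"xyz":[-2,-1.5,164],"turn":[0,0,-0.005],"grip":0},{"xyz":[-2,-1.5,167],"turn":[0,0,-0.005],"grip":0},{"xyz":[-2,-1.5,170],"turn":[0,0,-0.005],"grip":0},{"xyz":[-2,-1.5,172],"turn":[0,0,-0.005],"grip":0},{"xyz":[-2,-1.5,172],"turn":[0,0,-0.005],"grip":0}]'

```text
clock: 12.87
tcp_pos: [0.5953, 0.258, 0.0177]
orientation: [0.001, -0.652, 0.758, -0.001]
wrist_force: [-1.0, -1.8, 3.5]
finger_gap: 0.0089
grip_force: 29.7
```

Down with light contact. I release with limited opening and rise.

Request:
apply_moves --rows '[{"xyz":[0,0,0],"turn":[0,0,0],"grip":0.2},{"xyz":[0,0,0],"turn":[0,0,0],"grip":0.3},{"xyz":[0,0,0],"turn":[0,0,0],"grip":0.35},{"xyz":[0,0,0],"turn":[0,0,0],"grip":0.35},{"xyz":[0,0,-5],"turn":[0,0,0],"grip":0.35},{"xyz":[0,0,-15],"turn":[0,0,0],"grip":0.35},{"xyz":[0,0,-40],"turn":[0,0,0],"grip":0.4},{"xyz":[0,0,-80],"turn":[0,0,0],"grip":0.45},{"xyz":[0,0,-120],"turn":[0,0,0],"grip":0.5},{"xyz":[0,0,-155],"turn":[0,0,0],"grip":0.5},{"xyz":[0,0,-165],"turn":[0,0,0],"grip":0.5},{"xyz":[0,0,-165],"turn":[0,0,0],"grip":0.5}]'

```text
clock: 13.87
tcp_pos: [0.597, 0.2587, 0.1871]
orientation: [0.004, -0.652, 0.758, -0.002]
wrist_force: [0.6, -0.4, -1.2]
finger_gap: 0.0426
grip_force: 0.0
```

```bash
python3 - <<'E'
from h import *
d=snap('wrist','w7'); delta(.4704,-.1205,.12,np.pi+.2)
E
```

```text
tcp [0.5957 0.2583 0.184 ] xyz [393.3  67.8  62.9] turn [-0.003  0.005  1.221] j [ 0.29  0.47  0.16  1.26 -0.   -1.14]
```

View pics/w7.png

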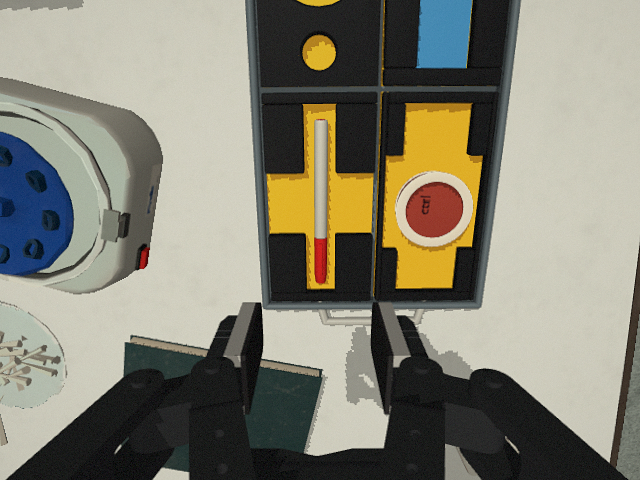

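The marker lies down in its pocket. Now the forceps at (0.470, -0.1205), axis 0.2 rad.

Request:
apply_moves --rows '[{"xyz":[35,6,0],"turn":[0,0,0.11],"grip":0.5},{"xyz":[72,12,0],"turn":[0,0,0.22],"grip":0.5},{"xyz":[109,19,0],"turn":[0,0,0.33],"grip":0.5},{"xyz":[146,25,5],"turn":[0,0,0.44],"grip":0.5},{"xyz":[183,32,10],"turn":[0,0,0.55],"grip":0.5},{"xyz":[220,38,20],"turn":[0,0,0.66],"grip":0.5},{"xyz":[257,44,30],"turn":[0,0,0.77],"grip":0.5},{"xyz":[294,51,40],"turn":[0,0,0.88],"grip":0.5},{"xyz":[331,57,50],"turn":[0,0,0.99],"grip":0.5},{"xyz":[366,63,58],"turn":[0,0,1.1],"grip":0.5},{"xyz":[385,66,63],"turn":[0,0,1.21],"grip":0.5},{"xyz":[393,68,63],"turn":[0,0,1.221],"grip":0.5}]'

```text
clock: 14.92
tcp_pos: [0.4656, -0.1222, 0.1154]
orientation: [-0.002, -0.096, 0.995, 0.001]
wrist_force: [0.1, 0.5, -1.0]
finger_gap: 0.0433
grip_force: 0.0
```

Request:
apply_moves --rows '[{"xyz":[0,0,0],"turn":[0,0,0],"grip":0.5},{"xyz":[0,0,0],"turn":[0,0,0],"grip":0.5},{"xyz":[0,0,0],"turn":[0,0,0],"grip":0.5}]'

```text
clock: 15.17
tcp_pos: [0.4689, -0.1195, 0.1182]
orientation: [-0.0, -0.101, 0.995, 0.0]
wrist_force: [0.2, 0.5, -0.6]
finger_gap: 0.0428
grip_force: 0.0
```

```bash
python3 - <<'E'
from h import *
d=snap('wrist','w8'); delta(.4704,-.1205,.006,np.pi+.2)
c=np.hstack([cv2.resize(d['color'][90:350,220:420],None,fx=2,fy=2,interpolation=cv2.INTER_CUBIC)])
cv2.imwrite('pics/w8c.png',c)
E
```

```text
tcp [ 0.469  -0.1194  0.1184] xyz [ -1.1  -1.4 112.4] turn [0.    0.    0.003] j [-0.42  0.21 -0.38  0.98  0.   -0.62]
```

View pics/w8c.png

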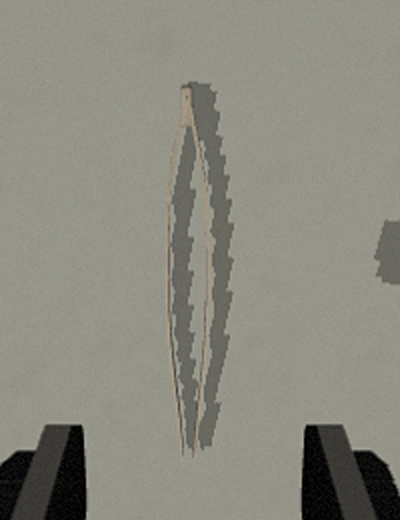

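The forceps' hinge end is at image (313.5,132.5), the tips at (314,317.5), with the legs straddling column ~315; they are parallel to the fingers.

```bash
python3 - <<'E'
from h import *
d=load('w8')
m=world(d,[(313.5,132.5),(314,317.5),(304.5,215),(325,215)],.006);v=m[1]-m[0];print(m.round(4),m[:2].mean(0).round(4),np.arctan2(v[1],v[0]),np.linalg.norm(v))
delta(*m[:2].mean(0)[:2],.006,np.pi+np.arctan2(v[1],v[0]))
E
```

```text
[[ 0.4077 -0.1328  0.006 ]
 [ 0.5326 -0.1071  0.006 ]
 [ 0.4599 -0.1281  0.006 ]
 [ 0.4572 -0.1151  0.006 ]] [ 0.4701 -0.1199  0.006 ] 0.2023732829574921 0.12749103954706836
tcp [ 0.469  -0.1194  0.1184] xyz [ -0.9  -0.8 112.4] turn [0.    0.    0.001] j [-0.42  0.21 -0.38  0.98  0.   -0.62]
```

Request:
apply_moves --rows '[{"xyz":[-1,-1,35],"turn":[0,0,0],"grip":0.5},{"xyz":[-1,-1,65],"turn":[0,0,0],"grip":0.5},{"xyz":[-1,-1,90],"turn":[0,0,0],"grip":0.5},{"xyz":[-1,-1,104],"turn":[0,0,0],"grip":0.5},{"xyz":[-1,-1,111],"turn":[0,0,0],"grip":0.5},{"xyz":[-1,-1,113],"turn":[0,0,0],"grip":0.5},{"xyz":[-1,-1,113],"turn":[0,0,0],"grip":0.35},{"xyz":[-1,-1,113],"turn":[0,0,0],"grip":0.25},{"xyz":[-1,-1,113],"turn":[0,0,0],"grip":0.15},{"xyz":[-1,-1,113],"turn":[0,0,0],"grip":0.05},{"xyz":[-1,-1,113],"turn":[0,0,0],"grip":0},{"xyz":[-1,-1,113],"turn":[0,0,0],"grip":0}]' --force 30

```text
clock: 16.22
tcp_pos: [0.4711, -0.1217, 0.0066]
orientation: [0.001, -0.1, 0.995, -0.0]
wrist_force: [0.0, 0.8, 6.5]
finger_gap: 0.0104
grip_force: 29.7
```

Request:
apply_moves --rows '[{"xyz":[0,0,0],"turn":[0,0,0],"grip":0},{"xyz":[0,0,0],"turn":[0,0,0],"grip":0}]'

```text
clock: 16.38
tcp_pos: [0.471, -0.1217, 0.0066]
orientation: [0.001, -0.1, 0.995, -0.0]
wrist_force: [0.3, 2.0, 6.5]
finger_gap: 0.0105
grip_force: 29.7
```

Request:
apply_moves --rows '[{"xyz":[0,0,-10],"turn":[0,0,0],"grip":0},{"xyz":[0,0,-45],"turn":[0,0,0],"grip":0},{"xyz":[0,0,-85],"turn":[0,0,0],"grip":0},{"xyz":[0,0,-125],"turn":[0,0,0],"grip":0},{"xyz":[0,0,-160],"turn":[0,0,-0.1],"grip":0},{"xyz":[-8,30,-180],"turn":[0,0,-0.2],"grip":0},{"xyz":[-17,65,-183],"turn":[0,0,-0.32],"grip":0},{"xyz":[-26,100,-183],"turn":[0,0,-0.44],"grip":0},{"xyz":[-35,135,-183],"turn":[0,0,-0.56],"grip":0},{"xyz":[-44,170,-183],"turn":[0,0,-0.68],"grip":0},{"xyz":[-53,202,-183],"turn":[0,0,-0.8],"grip":0},{"xyz":[-57,217,-183],"turn":[0,0,-0.92],"grip":0}]'

```text
clock: 17.38
tcp_pos: [0.4821, 0.1058, 0.1892]
orientation: [0.001, -0.535, 0.845, 0.0]
wrist_force: [-0.8, -0.7, -0.6]
finger_gap: 0.0103
grip_force: 29.3
```

Request:
apply_moves --rows '[{"xyz":[0,0,0],"turn":[0,0,-0.1],"grip":0},{"xyz":[0,0,0],"turn":[0,0,-0.2],"grip":0},{"xyz":[0,0,0],"turn":[0,0,-0.3],"grip":0},{"xyz":[0,0,0],"turn":[0,0,-0.3],"grip":0},{"xyz":[0,0,0],"turn":[0,0,-0.3],"grip":0},{"xyz":[0,0,0],"turn":[0,0,-0.3],"grip":0}]'

```text
clock: 17.88
tcp_pos: [0.4824, 0.1024, 0.1886]
orientation: [0.0, -0.651, 0.759, -0.0]
wrist_force: [0.8, -0.3, 1.1]
finger_gap: 0.0103
grip_force: 29.3
```

```bash
python3 - <<'E'
from h import *
d=snap('wrist','w9'); delta(.484,.103,.04,1.5*np.pi-.15); print(env.get_state()['finger_gap'])
hsv=cv2.cvtColor(d['color'],cv2.COLOR_BGR2HSV)
m=cv2.inRange(hsv,(95,100,80),(115,255,255))
n,l,st,c=cv2.connectedComponentsWithStats(m)
for i in range(1,n):
  if st[i,4]>300: print('blue',st[i],c[i].round(1))
y=cv2.inRange(hsv,(18,120,90),(32,255,255)); n,l,st,c=cv2.connectedComponentsWithStats(y)
for i in range(1,n):
  if st[i,4]>300: print('yel',st[i],c[i].round(1),world(d,[c[i]],.01).round(4))
for r in (120,140,160,180,200,220,240,260,280):
  x=np.where(m[r,200:450])[0]+200; print(r,(x.min(),x.max()) if len(x) else None)
E
```

```text
tcp [0.4825 0.1024 0.1886] xyz [ -0.8  -1.4 148.6] turn [-0.    -0.    -0.003] j [ 0.05  0.17 -0.24  1.15 -0.   -1.37]
0.010180971372012891
blue [ 287  108   51  175 4840] [311.2 166.4]
blue [ 302  190   30   93 2094] [316.2 243.2]
yel [182 109  29  33 720] [195.7 125.1] [[0.5645 0.0265 0.01  ]]
yel [ 166  165   77   76 4572] [203.9 202.5] [[0.5729 0.0869 0.01  ]]
yel [ 260  170   31   63 1699] [275.4 202. ] [[0.5154 0.0955 0.01  ]]
yel [ 337  170   30   63 1698] [351.4 201.2] [[0.4547 0.1043 0.01  ]]
yel [198 263  27  22 461] [210.9 273.5] [[0.5821 0.1491 0.01  ]]
yel [ 178  313   73   61 1162] [216.6 345.2] [[0.5942 0.2202 0.01  ]]
yel [ 304  312   26   46 1170] [316.5 334. ] [[0.5015 0.2222 0.01  ]]
yel [293 410  18  31 454] [300.9 427.3] [[0.5336 0.327  0.01  ]]
yel [324 410  17  31 436] [332.6 427.2] [[0.5023 0.3317 0.01  ]]
120 (np.int64(287), np.int64(337))
140 (np.int64(288), np.int64(336))
160 (np.int64(289), np.int64(337))
180 (np.int64(290), np.int64(336))
200 (np.int64(291), np.int64(336))
220 (np.int64(291), np.int64(336))
240 (np.int64(291), np.int64(336))
260 (np.int64(292), np.int64(336))
280 (np.int64(293), np.int64(336))
```

Request:
apply_moves --rows '[{"xyz":[1,-2.5,35],"turn":[0,0,0],"grip":0},{"xyz":[1,-2.5,70],"turn":[0,0,0],"grip":0},{"xyz":[1,-2.5,105],"turn":[0,0,0],"grip":0},{"xyz":[1,-2.5,130],"turn":[0,0,0],"grip":0},{"xyz":[1,-2.5,145],"turn":[0,0,0],"grip":0},{"xyz":[1,-2.5,154],"turn":[0,0,0],"grip":0},{"xyz":[1,-2.5,160],"turn":[0,0,0],"grip":0},{"xyz":[1,-2.5,164],"turn":[0,0,0],"grip":0},{"xyz":[1,-2.5,168],"turn":[0,0,0],"grip":0},{"xyz":[1,-2.5,171],"turn":[0,0,0],"grip":0},{"xyz":[1,-2.5,173],"turn":[0,0,0],"grip":0},{"xyz":[1,-2.5,173],"turn":[0,0,0],"grip":0}]'

```text
clock: 18.93
tcp_pos: [0.4857, 0.1013, 0.0166]
orientation: [0.001, -0.652, 0.758, -0.001]
wrist_force: [-1.1, 0.6, 6.4]
finger_gap: 0.0103
grip_force: 30.0
```

Request:
apply_moves --rows '[{"xyz":[0,0,0],"turn":[0,0,0],"grip":0.2},{"xyz":[0,0,0],"turn":[0,0,0],"grip":0.3},{"xyz":[0,0,0],"turn":[0,0,0],"grip":0.35},{"xyz":[0,0,0],"turn":[0,0,0],"grip":0.35},{"xyz":[0,0,-5],"turn":[0,0,0],"grip":0.35},{"xyz":[0,0,-15],"turn":[0,0,0],"grip":0.4},{"xyz":[0,0,-40],"turn":[0,0,0],"grip":0.5},{"xyz":[0,0,-80],"turn":[0,0,0],"grip":0.7},{"xyz":[0,0,-120],"turn":[0,0,0],"grip":0.9},{"xyz":[0,0,-155],"turn":[0,0,0],"grip":1},{"xyz":[0,0,-185],"turn":[0,0,0],"grip":1},{"xyz":[0,0,-185],"turn":[0,0,0],"grip":1}]'

```text
clock: 19.93
tcp_pos: [0.4884, 0.1015, 0.208]
orientation: [0.005, -0.652, 0.758, -0.004]
wrist_force: [1.6, 0.9, -0.4]
finger_gap: 0.0852
grip_force: 0.0
```

```bash
python3 - <<'E'
from h import *
d=snap('wrist','w10')
hsv=cv2.cvtColor(d['color'],cv2.COLOR_BGR2HSV)
m=cv2.inRange(hsv,(0,150,90),(8,255,255))|cv2.inRange(hsv,(172,150,90),(180,255,255))
n,l,st,c=cv2.connectedComponentsWithStats(m)
for i in range(1,n):
  if st[i,4]>200: print('red',st[i],c[i].round(1),world(d,[c[i]],.088).round(4))
# forceps check: pixels inside the blue pocket that are not blue
print(d['z_map'][100:300:20,315])
cv2.imwrite('pics/w10c.png',cv2.resize(d['color'][60:320,120:460],None,fx=2,fy=2))
delta(.608,-.14,.2,1.5*np.pi-.15)
E
```

```text
red [ 302  358   46   35 1253] [324.9 375.4] [[0.5021 0.2225 0.088 ]]
red [233 392  11  32 272] [238.6 407.7] [[0.5755 0.244  0.088 ]]
[0.31218398 0.32771873 0.33248594 0.3383572  0.33472744 0.34185815
 0.34678778 0.36085665 0.3661177  0.36326876]
tcp [0.4874 0.1014 0.205 ] xyz [ 220.6 -155.4    6. ] turn [-0.008  0.002 -0.   ] j [ 0.04  0.17 -0.21  1.19 -0.   -1.38]
```

View pics/w10.png

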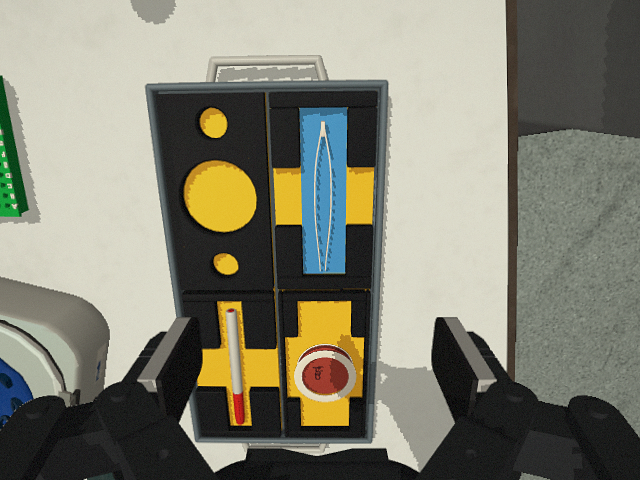

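The forceps lie in the blue pocket ((322,122) to (325,270)). The dish and marker are seated, and the well is at (220,196). Now the bottle.

Request:
apply_moves --rows '[{"xyz":[30,-21,0],"turn":[0,0,0],"grip":1},{"xyz":[63,-44,0],"turn":[0,0,0],"grip":1},{"xyz":[96,-67,0],"turn":[0,0,0],"grip":1},{"xyz":[129,-90,0],"turn":[0,0,0],"grip":1},{"xyz":[162,-113,0],"turn":[0,0,0],"grip":1},{"xyz":[192,-135,0],"turn":[0,0,0],"grip":1},{"xyz":[212,-149,0],"turn":[0,0,0],"grip":1},{"xyz":[220,-155,0],"turn":[0,0,0],"grip":1},{"xyz":[220,-155,0],"turn":[0,0,0],"grip":1},{"xyz":[220,-155,0],"turn":[0,0,0],"grip":1},{"xyz":[220,-155,0],"turn":[0,0,0],"grip":1}]'

```text
clock: 20.9
tcp_pos: [0.6041, -0.1379, 0.2]
orientation: [-0.0, -0.652, 0.758, 0.001]
wrist_force: [0.2, 0.5, 0.2]
finger_gap: 0.0852
grip_force: 0.0
```

```bash
cat > cap.py <<'E'
from h import *
d=snap('wrist','w11')
hsv=cv2.cvtColor(d['color'],cv2.COLOR_BGR2HSV)
m=cv2.inRange(hsv,(0,150,60),(8,255,255))|cv2.inRange(hsv,(172,150,60),(180,255,255))
n,l,st,c=cv2.connectedComponentsWithStats(m)
for i in range(1,n):
  if st[i,4]>200:
    zz=d['z_map'][l==i]; P=world(d,np.argwhere(l==i)[::7,::-1].astype(float)); t=P[P[:,2]>P[:,2].max()-.006]
    print('red',st[i],c[i].round(1),world(d,[c[i]],.088).round(4),t.mean(0).round(4),(t.min(0)+t.max(0))/2,np.ptp(t,0).round(3))
delta(.608,-.14,.2,1.5*np.pi-.15)
E
python3 cap.py
```

```text
red [ 280  210   52   51 2056] [305.6 235.4] [[ 0.6121 -0.1349  0.088 ]] [ 0.5923 -0.2198  0.3427] [ 0.59228892 -0.21984212  0.34271476] [0. 0. 0.]
tcp [ 0.6043 -0.1377  0.2003] xyz [ 1.7 -4.   0.3] turn [0.001 0.001 0.001] j [-0.35  0.41  0.11  1.27  0.   -1.78]
```

Request:
apply_moves --rows '[{"xyz":[-3,-7,25],"turn":[0,0,0],"grip":1},{"xyz":[-3,-7,50],"turn":[0,0,0],"grip":1},{"xyz":[-3,-7,75],"turn":[0,0,0],"grip":1},{"xyz":[-3,-7,98],"turn":[0,0,0],"grip":1},{"xyz":[-3,-7,118],"turn":[0,0,0],"grip":1},{"xyz":[-3,-7,134],"turn":[0,0,0],"grip":1},{"xyz":[-3,-7,147],"turn":[0,0,0],"grip":1},{"xyz":[-3,-7,157],"turn":[0,0,0],"grip":1},{"xyz":[-3,-7,163],"turn":[0,0,0],"grip":1},{"xyz":[-3,-7,164],"turn":[0,0,0],"grip":1},{"xyz":[-3,-7,164],"turn":[0,0,0],"grip":1}]'

```text
clock: 21.87
tcp_pos: [0.6125, -0.137, 0.0366]
orientation: [0.0, -0.652, 0.758, -0.0]
wrist_force: [0.3, -0.0, -0.8]
finger_gap: 0.0857
grip_force: 0.0
```

Request:
apply_moves --rows '[{"xyz":[0,0,0],"turn":[0,0,0],"grip":0.8},{"xyz":[0,0,0],"turn":[0,0,0],"grip":0.72},{"xyz":[0,0,0],"turn":[0,0,0],"grip":0.66},{"xyz":[0,0,0],"turn":[0,0,0],"grip":0.6},{"xyz":[0,0,0],"turn":[0,0,0],"grip":0.54},{"xyz":[0,0,0],"turn":[0,0,0],"grip":0.48},{"xyz":[0,0,0],"turn":[0,0,0],"grip":0.4},{"xyz":[0,0,0],"turn":[0,0,0],"grip":0.3},{"xyz":[0,0,0],"turn":[0,0,0],"grip":0.2},{"xyz":[0,0,0],"turn":[0,0,0],"grip":0.2},{"xyz":[0,0,0],"turn":[0,0,0],"grip":0.2}]' --force 50

```text
clock: 22.78
tcp_pos: [0.6123, -0.1376, 0.0371]
orientation: [-0.0, -0.652, 0.758, -0.0]
wrist_force: [-2.7, 0.8, 4.6]
finger_gap: 0.0436
grip_force: 50.9
```

Request:
apply_moves --rows '[{"xyz":[0,0,-5],"turn":[0,0,0],"grip":0.2},{"xyz":[0,0,-18],"turn":[0,0,0],"grip":0.2},{"xyz":[0,0,-38],"turn":[0,0,0],"grip":0.2},{"xyz":[0,0,-60],"turn":[0,0,0],"grip":0.2},{"xyz":[0,0,-80],"turn":[0,0,0],"grip":0.2},{"xyz":[0,0,-94],"turn":[0,0,0],"grip":0.2},{"xyz":[0,0,-100],"turn":[0,0,0],"grip":0.2},{"xyz":[-10,3,-100],"turn":[0,0,0],"grip":0.2},{"xyz":[-28,10,-100],"turn":[0,0,0],"grip":0.2},{"xyz":[-50,17,-100],"turn":[0,0,0],"grip":0.2},{"xyz":[-74,25,-100],"turn":[0,0,0],"grip":0.2},{"xyz":[-98,34,-100],"turn":[0,0,0],"grip":0.2}]'

```text
clock: 23.78
tcp_pos: [0.592, -0.034, 0.1342]
orientation: [-0.001, -0.652, 0.758, 0.001]
wrist_force: [1.0, 0.2, -3.8]
finger_gap: 0.0433
grip_force: 51.7
```

Request:
apply_moves --rows '[{"xyz":[-24,8,0],"turn":[0,0,0],"grip":0.2},{"xyz":[-48,17,0],"turn":[0,0,0],"grip":0.2},{"xyz":[-70,24,0],"turn":[0,0,0],"grip":0.2},{"xyz":[-90,31,0],"turn":[0,0,0],"grip":0.2},{"xyz":[-106,36,0],"turn":[0,0,0],"grip":0.2},{"xyz":[-116,40,0],"turn":[0,0,0],"grip":0.2},{"xyz":[-120,41,0],"turn":[0,0,0],"grip":0.2},{"xyz":[-120,41,0],"turn":[0,0,0],"grip":0.2},{"xyz":[-120,41,0],"turn":[0,0,0],"grip":0.2}]'

```text
clock: 24.53
tcp_pos: [0.5708, 0.0889, 0.1358]
orientation: [-0.0, -0.652, 0.758, -0.0]
wrist_force: [0.5, 0.7, -3.1]
finger_gap: 0.0432
grip_force: 51.7
```

```bash
cat > well.py <<'E'
from h import *
def yel(d,fn):
  hsv=cv2.cvtColor(d['color'],cv2.COLOR_BGR2HSV)
  y=cv2.inRange(hsv,(18,120,90),(32,255,255)); n,l,st,c=cv2.connectedComponentsWithStats(y)
  for i in range(1,n):
    if st[i,4]>300:
      b=st[i]; e=[(b[0],c[i][1]),(b[0]+b[2],c[i][1]),(c[i][0],b[1]),(c[i][0],b[1]+b[3])]
      w=world(d,e,.02); print(fn,b,c[i].round(1),world(d,[c[i]],.01).round(4)[0],world(d,[c[i]],.02).round(4)[0])
yel(load('w10'),'w10'); d=snap('wrist','w12'); yel(d,'w12')
delta(.57,.089,.047,1.5*np.pi-.15); s=env.get_state(); print(s['finger_gap'],s['wrist_force'])
E
python3 well.py; python3 cap.py
```

```text
w10 [200 108  28  30 656] [213.2 122.6] [0.5644 0.0266 0.01  ] [0.5618 0.0264 0.02  ]
w10 [ 184  160   73   72 4131] [219.7 195.8] [0.5728 0.0869 0.01  ] [0.5699 0.0849 0.02  ]
w10 [ 273  166   29   59 1543] [287.4 195.7] [0.5154 0.0955 0.01  ] [0.5142 0.0932 0.02  ]
w10 [ 346  166   28   59 1551] [359.3 194.9] [0.4547 0.1038 0.01  ] [0.4552 0.1014 0.02  ]
w10 [214 253  25  22 425] [225.6 263.6] [0.5818 0.1491 0.01  ] [0.5787 0.1453 0.02  ]
w10 [ 197  286   83  140 3873] [238.8 362.9] [0.593  0.2559 0.01  ] [0.5895 0.249  0.02  ]
w10 [ 285  301   79  125 5101] [323.9 356.9] [0.5081 0.2607 0.01  ] [0.5071 0.2536 0.02  ]
w12 [ 377   92   41  210 2694] [396.1 216.3] [0.5165 0.092  0.01  ] [0.5181 0.0888 0.02  ]
w12 [ 295  111   38   39 1149] [313.6 129.9] [0.5635 0.0267 0.01  ] [0.5634 0.026  0.02  ]
w12 [ 268  177   94   88 6274] [314.6 219.9] [0.572  0.0862 0.01  ] [0.5716 0.0832 0.02  ]
w12 [ 467  181   41   75 2237] [486.6 220. ] [0.4547 0.104  0.01  ] [0.4586 0.1004 0.02  ]
w12 [300 291  32  25 536] [314.9 302.2] [0.5814 0.1486 0.01  ] [0.5806 0.1433 0.02  ]
w12 [425 347  39  31 781] [447.6 358.5] [0.4866 0.2133 0.01  ] [0.4892 0.2056 0.02  ]
w12 [378 397  13  52 375] [382.8 425.9] [0.543  0.2721 0.01  ] [0.5436 0.2623 0.02  ]
tcp [0.5711 0.0885 0.136 ] xyz [-0.3  1.1 89. ] turn [ 0.    -0.    -0.001] j [ 0.02  0.36 -0.12  1.09 -0.   -1.4 ]
0.04366882613435544 [ 0.29587917  0.20571649 -3.35314051]
red [  256   345   120   111 10714] [315.  401.5] [[0.5849 0.1709 0.088 ]] [0.5589 0.0068 0.2788] [0.55890538 0.00681066 0.27879098] [0. 0. 0.]
tcp [0.5712 0.0883 0.1361] xyz [220.2 -70.9 -63.8] turn [-0.    -0.    -0.002] j [ 0.01  0.36 -0.12  1.09 -0.   -1.4 ]
```

```bash
python3 - <<'E'
from h import *
d=load('w11')
print(world(d,[(315.5,345),(315.5,456),(256,405),(376,405)],.187).round(4))
z=d['z_map'];print(z[350:460:15,315])
P=world(d,[(x,y) for x in range(262,372,6) for y in range(350,455,6) if z[y,x]>.05]);t=P[abs(P[:,2]-.187)<.005];print(len(P),len(t),t.min(0),t.max(0),np.median(P[:,2]))
E
```

```text
[[0.5685 0.0676 0.187 ]
 [0.5744 0.1056 0.187 ]
 [0.5879 0.0845 0.187 ]
 [0.5548 0.0896 0.187 ]]
[0.11770823 0.1106927  0.10922904 0.11259482 0.11333771 0.11512123
 0.11671834 0.11830526]
342 254 [0.55590385 0.07499686 0.18221118] [0.58855061 0.10428595 0.18878695] 0.1872054086056645
```

Request:
apply_moves --rows '[{"xyz":[1,-1,10],"turn":[0,0,0],"grip":0.2},{"xyz":[1,-1,26],"turn":[0,0,0],"grip":0.2},{"xyz":[1,-1,42],"turn":[0,0,0],"grip":0.2},{"xyz":[1,-1,56],"turn":[0,0,0],"grip":0.2},{"xyz":[1,-1,66],"turn":[0,0,0],"grip":0.2},{"xyz":[1,-1,73],"turn":[0,0,0],"grip":0.2},{"xyz":[1,-1,78],"turn":[0,0,0],"grip":0.2},{"xyz":[1,-1,82],"turn":[0,0,0],"grip":0.2},{"xyz":[1,-1,85],"turn":[0,0,0],"grip":0.2},{"xyz":[1,-1,86],"turn":[0,0,0],"grip":0.2},{"xyz":[1,-1,87],"turn":[0,0,0],"grip":0.2},{"xyz":[1,-1,87],"turn":[0,0,0],"grip":0.2}]'

```text
clock: 25.63
tcp_pos: [0.5722, 0.0881, 0.0496]
orientation: [0.0, -0.652, 0.758, -0.0]
wrist_force: [0.2, 0.2, -4.3]
finger_gap: 0.0434
grip_force: 51.7
```

Request:
apply_moves --rows '[{"xyz":[0,0,1],"turn":[0,0,0],"grip":0.2},{"xyz":[0,0,2],"turn":[0,0,0],"grip":0.2},{"xyz":[0,0,2],"turn":[0,0,0],"grip":0.2}]'

```text
clock: 25.88
tcp_pos: [0.5719, 0.0881, 0.0474]
orientation: [0.0, -0.652, 0.758, -0.0]
wrist_force: [-0.8, -0.5, -4.5]
finger_gap: 0.0433
grip_force: 51.7
```

Still carrying the weight (-4.5 N); I lower in half-millimetre steps.

Request:
apply_moves --rows '[{"xyz":[0,0,0.5],"turn":[0,0,0],"grip":0.2},{"xyz":[0,0,1],"turn":[0,0,0],"grip":0.2},{"xyz":[0,0,1.5],"turn":[0,0,0],"grip":0.2},{"xyz":[0,0,2],"turn":[0,0,0],"grip":0.2},{"xyz":[0,0,2],"turn":[0,0,0],"grip":0.2}]'

```text
clock: 26.3
tcp_pos: [0.572, 0.0882, 0.047]
orientation: [0.0, -0.652, 0.758, -0.0]
wrist_force: [-3.5, 0.5, 8.6]
finger_gap: 0.0437
grip_force: 52.9
```

Request:
apply_moves --rows '[{"xyz":[0,0,-1],"turn":[0,0,0],"grip":0.2},{"xyz":[0,0,-1],"turn":[0,0,0],"grip":0.56},{"xyz":[0,0,-1],"turn":[0,0,0],"grip":0.62},{"xyz":[0,0,-1],"turn":[0,0,0],"grip":0.7},{"xyz":[0,0,-1],"turn":[0,0,0],"grip":0.8},{"xyz":[0,0,-1],"turn":[0,0,0],"grip":0.9},{"xyz":[0,0,-1],"turn":[0,0,0],"grip":1},{"xyz":[0,0,-1],"turn":[0,0,0],"grip":1},{"xyz":[0,0,-1],"turn":[0,0,0],"grip":1}]'

```text
clock: 27.05
tcp_pos: [0.5719, 0.0881, 0.0462]
orientation: [0.0, -0.652, 0.758, -0.0]
wrist_force: [-0.6, 0.4, -0.8]
finger_gap: 0.0851
grip_force: 0.0
```

Request:
apply_moves --rows '[{"xyz":[0,0,-8],"turn":[0,0,0],"grip":1},{"xyz":[0,0,-22],"turn":[0,0,0],"grip":1},{"xyz":[0,0,-40],"turn":[0,0,0],"grip":1},{"xyz":[0,0,-60],"turn":[0,0,0],"grip":1},{"xyz":[0,0,-85],"turn":[0,0,0],"grip":1},{"xyz":[0,0,-115],"turn":[0,0,0],"grip":1},{"xyz":[0,0,-145],"turn":[0,0,0],"grip":1},{"xyz":[0,0,-175],"turn":[0,0,0],"grip":1},{"xyz":[0,0,-195],"turn":[0,0,0],"grip":1},{"xyz":[0,0,-195],"turn":[0,0,0],"grip":1},{"xyz":[0,0,-195],"turn":[0,0,0],"grip":1}]'

```text
clock: 27.97
tcp_pos: [0.5728, 0.0881, 0.2434]
orientation: [0.002, -0.652, 0.758, -0.001]
wrist_force: [-0.7, 0.3, -0.1]
finger_gap: 0.0857
grip_force: 0.0
```

```bash
python3 - <<'E'
from h import *
d=snap('wrist','w13'); s=snap('side','s13')
for n,d in(('w',d),('s',s)):
  hsv=cv2.cvtColor(d['color'],cv2.COLOR_BGR2HSV)
  m=cv2.inRange(hsv,(0,150,60),(8,255,255))|cv2.inRange(hsv,(172,150,60),(180,255,255))
  k,l,st,c=cv2.connectedComponentsWithStats(m)
  for i in range(1,k):
    if st[i,4]>60:
      q=[p for p in np.argwhere(l==i)[::5,::-1].astype(float) if d['z_map'][int(p[1]),int(p[0])]>.05]
      P=world(d,q) if q else np.zeros((1,3)); t=P[P[:,2]>np.percentile(P[:,2],50)]
      print(n,st[i],c[i].round(1),'top',np.percentile(P[:,2],95).round(4),P.mean(0).round(4),world(d,[c[i]],.098).round(4)[0])
print(env.get_state()['wrist_force'])
# beige dish / blue marker unmoved between first and last side view
a=load('side0')['color'].astype(int);b=s['color'].astype(int);df=np.abs(a-b).sum(2)
print('beige diff',df[305:338,398:435].mean(),'blue',df[332:366,325:395].mean(),'bg',df[400:430,440:470].mean())
E
```

```text
w [ 296  196   47   47 1694] [319.1 219.5] top 0.0996 [0.5722 0.0921 0.096 ] [0.5722 0.0914 0.098 ]
w [379 327  41  18 140] [397.4 331.7] top 0.0173 [0.5115 0.2492 0.0148] [0.5234 0.1949 0.098 ]
w [ 384  338   42   34 1112] [404.4 354.6] top 0.0178 [0.5082 0.2778 0.0165] [0.5196 0.2178 0.098 ]
w [316 372  10  31 251] [320.1 386.6] top 0.0218 [0.6028 0.3025 0.0201] [0.5937 0.2394 0.098 ]
s [ 89  47  36  29 552] [106.8  61.1] top 0.033 [0.3908 1.2411 0.0262] [0.368  1.0533 0.098 ]
s [293 184  14  13 152] [299.4 190.3] top 0.1 [0.5716 0.0939 0.0911] [0.5675 0.0855 0.098 ]
s [480 207  16  12 144] [487.6 212.4] top 0.1179 [ 0.8595 -0.2151  0.1153] [ 0.8778 -0.2032  0.098 ]
[-0.19255655  0.44950659 -0.06590451]
beige diff 7.572481572481572 blue 7.73781512605042 bg 8.7
```

The bottle stands at (0.572, 0.09) with its cap top at 98–100 mm, as expected on the well floor. The marker's top is at 22 mm, and the beige dish and blue marker are unmoved.

```bash
python3 -c "
from workcell import ticket; print(ticket.hand_in())"
```

```text
the job is handed in; nothing more can be done
None
```

The tray is packed and handed in at about 28 s of the 106 s allowed: red dish, red marker, forceps and water bottle are each down in their own pockets, and the beige dish and blue marker were left where they lay.

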